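# Eject the yellow battery pack from the charging dock

## Task

The grey charging dock holds three radio battery packs in push-push latches, one yellow and two black. Push the yellow pack down until its latch trips, let it spring up, then draw it out and set it down standing upright in the blue tray. Leave both black packs latched in the dock, and do not drop the yellow one.

Things in the scene. Friction and masses are not known exactly. Their poses are not given: they have to be found in the camera images.
- yellow_pack_center (a point): Centre of the yellow battery pack, a box 60 x 44 x 70 mm (its x, y, z; z up), 0.13-0.25 kg, in a well of the grey dock. Latched, its centre is 60 mm above the table, its top 2 mm above the dock: too low to grip. Pressed 5 mm or more down (8 to 12 N; hard stop at 12 mm) it trips; let go, it rises in 0.5 s to 30 mm above the latched height, stays up loose on a spring plate and lifts straight out.
- black_pack_a_center (a point): Centre of one black battery pack: size, axes and latch as the yellow one, in the same dock, to stay latched. The dock is a fixed grey block 110 x 290 mm (along the packs' x and y), its top face 93 mm above the table, with three wells side by side along the packs' y, 90 mm apart; each well's mouth is 63 x 47 mm. Any pack may be in any well.
- black_pack_b_center (a point): Centre of the other black battery pack: the same in every way, to stay latched in the same dock.
- tray_in (a point): Centre of the inner floor (5 mm above the table) of the fixed, open blue tray: 180 x 150 mm outside along its x and y, walls 5 mm thick, rim 25 mm above the table.
Things that resemble listed ones, but are neither listed nor needed, are in the scene too. Leave any pink or turquoise look-alike of the part that bears black_pack_b_center alone.

How it is judged:
By the outcome, as a careful person would: the job done as asked, in the order asked, and still so for the second after the job is handed in, with the robot touching nothing.
It also fails if it takes over 48 s, if anything falls off the work surface, if the arm or the gripper's body presses on something with over 40 N, if the wrist force passes 120 N, or if a joint passes its speed limit or range.

## Robot

A 6-joint arm with a two-finger parallel gripper is mounted at the origin on the work surface. World frame = base frame: x ahead of the robot, y to its left, z up, the work surface at z = 0. Lengths are in m, angles in rad, forces in N, time in s.
With the tool pointing down it reaches from about 0.35 to 0.775 m from the base axis. Payload 5.5 kg.
Tool frame: the origin (TCP) lies midway between the tips of the shut fingers; the grasp point (between the pads) lies 19 mm behind it; z points along the fingers, y is the line along which they close (so a half turn about z gives the same grasp; the last joint's range is limited). The gripper opens to 85 mm and grips with 20 to 120 N. Pads are 22 mm wide; open, the fingers measure 114 mm over their backs; the gripper's body (76 mm by 85 mm) begins 54 mm behind the grasp point. The pads swing forward as they close: fully open they stand 13 mm farther back than shut.
Start: joints at [-1.42, 0.313, 0.046, 1.304, 0, 1.431], TCP at [0.165, -0.551, 0.231] pointing down, gripper open.
Joint ranges: [-2.76, 2.76], [-0.86, 1.69], [-1.03, 1.26], [-2.2, 2.34], [-1.47, 1.5], [-3.14, 3.14]. Speed limits (rad/s): [2.57, 2.57, 3.14, 3.14, 3.14, 3.14].

## Interface

Orientations are given as a unit quaternion [w, x, y, z].
In Python, from workcell import env gives the robot as it stands.
- The arm moves only by the tool move_arm, never from a script. Its argument "targets" is a list of rows, each a list of 3 entries, a list of its own where there are three numbers: the shift along the tool's x, y, z in mm, then the turn, a rotation vector about the tool's x, y, z in units of 10 degrees (1.0 is 10 degrees), then the closure, from -1 (fully open) to 1 (shut). In form: [[[dx, dy, dz], [ax, ay, az], gripper], ...]. A call has 1 to 5 rows; each row is the pose to reach, as a shift and turn from the pose commanded when the call began, along the tool's axes at that moment; what a row does not reach only later rows make up. A row lasts 1/8 s, in which the tool goes at most 62.5 mm and 10.7 degrees, less where a joint would pass 70% of its speed; a pose out of reach is approached as far as the arm can. A call with a gripper value outside its range is refused whole. The fingers move at their own pace and stop on an object; "squeeze" is the grip in N (left out, the last holds). Time passes only in rows, so rows that repeat a pose let the fingers close. It gives the time, the measured TCP pose, the force, the opening and the grip force at its end, in the units of the state.
- env.get_state(): the state, without advancing time (a new reading comes with each control period).
- env.read_camera(name): name is "side" or "top"; returns a dict with "pixels" (400x640x3 uint8, red, green, blue), "fovy" (degrees; the focal length in pixels is half the picture's height over the tangent of half this angle, whatever the lens; pixels are square), "cx", "cy" (the principal point, pixels), "extrinsics" (4x4, takes a point from world to camera coordinates). Camera axes: x right, y up, looking along -z (the intrinsics and any distortion apply to the point x, -y, -z); pixel columns grow to the right and rows downward; lengths in m; the calibration is good to about 2 mm. A picture is of the moment at which its call begins. There is no depth.
- env.hand_in(): hands the job in; it is judged then, once.
Trained networks look in a picture, given as the dict that the camera call returned (one of the last four; its "shot" number tells which), for a name from the list of things; names that differ only in an ending like _2 or _b are one class to them, and where a whole thing is asked for, a point or a joint stands for the part that bears it (a point fixed in the world has none). Each returns a list of dicts, best first, with "confidence" (0 to 1); they miss things now and then, are a little off and sometimes report something else, mostly with a low value. They report only what shows in the picture. A call takes as long as a camera call. They do not tell look-alikes from the thing itself.
- env.spot_in(thing, picture): "centre" ([x, y, z] in m, in world coordinates, good to about 4 mm: the middle of the surface that is visible of it).
- env.regions_of(thing, picture): "mask" (400x640 bool, what is visible of it).
- env.landmark_of(thing, picture): "centre" ([x, y, z] in m, in world coordinates, good to about 4 mm: a listed point, or the origin of a listed thing).
The state is a dict: "clock": time; "joint_pos": joint angles; "qvel": joint speeds; "tau": joint torques, N m; "tcp_pos": TCP position; "orientation": TCP orientation; "wrist_force": force on the tool from outside, world axes, zero at the start; "ft_torque": the same for the moment, N m; "finger_gap": finger opening in m; "grip_force": force on a finger pad.
Only numpy, scipy, OpenCV 4.12 (cv2) and the standard library are available. Lean on these libraries where they do the work, as an engineer would, in place of code of your own. Each camera call takes 0.05 s, during which the arm holds its last target. There are 200 camera calls.

## Working session

There is one attempt and no reset: what is moved stays moved. The work goes in short steps, Python scripts to look and compute and a tool call to move; the robot and the scene stay as the last step left them, time stands still between calls to the robot, and variables do not carry over. Pictures are saved under pics/ and viewed, at most 10 in all, crops included, and the job is handed in when it is done.

Besides the shell and the picture viewer there is one more tool, called after "Call:" by a JSON object that holds its "api" and its "payload". move_arm: Moves the arm, as the interface text tells. Its arguments: {"type":"object","properties":{"targets":{"type":"array","items":{"type":"array"}},"squeeze":{"type":"number"}},"required":["targets"]}

```bash
mkdir -p pics; cat > h.py <<'E'
import numpy as np, cv2
from workcell import env
def K(p):
    f=200/np.tan(np.radians(p["fovy"])/2); return np.array([[f,0,p["cx"]],[0,f,p["cy"]],[0,0,1.]])
def save(p,n): cv2.imwrite(f"pics/{n}.png",p["pixels"][:,:,::-1])
def ray(p,u,v):
    E=np.array(p["extrinsics"]);R,t=E[:3,:3],E[:3,3]
    d=np.linalg.inv(K(p))@[u,v,1]; d=R.T@(d*[1,-1,-1]); return -R.T@t,d
def atz(p,u,v,z):
    c,d=ray(p,u,v); return c+d*(z-c[2])/d[2]
def tri(p,a,q,b):
    c1,d1=ray(p,*a);c2,d2=ray(q,*b)
    s=np.linalg.lstsq(np.c_[d1,-d2],c2-c1,rcond=None)[0]
    x,y=c1+s[0]*d1,c2+s[1]*d2; return (x+y)/2,np.linalg.norm(x-y)
E
python3 - <<'E'
from h import *
np.set_printoptions(precision=3,suppress=True)
for n in("side","top"):
    p=env.read_camera(n); save(p,n+"0"); print(n,{k:v for k,v in p.items() if k not in("pixels",)})
    for t in("yellow_pack_center","black_pack_a_center","tray_in"):
        for m in (env.spot_in,env.landmark_of):
            print(t,m.__name__,[(np.round(d["centre"],3),round(d["confidence"],2)) for d in m(t,p)])
s=env.get_state();print(s)
E
```

```text
side {'fovy': 44.39253463599316, 'cx': 310.1854824267775, 'cy': 202.04822593703975, 'extrinsics': array([[ 0.934, -0.357, -0.012, -0.489],
       [ 0.185,  0.454,  0.872, -0.193],
       [-0.305, -0.817,  0.489, -0.748],
       [ 0.   ,  0.   ,  0.   ,  1.   ]]), 'shot': 1}
yellow_pack_center call [(array([ 0.572, -0.064,  0.092]), 0.69)]
yellow_pack_center call [(array([ 0.574, -0.056,  0.056]), 0.57), (array([0.55 , 0.022, 0.06 ]), 0.46)]
black_pack_a_center call [(array([ 0.598, -0.154,  0.095]), 0.66)]
black_pack_a_center call [(array([ 0.602, -0.15 ,  0.057]), 0.59)]
tray_in call [(array([0.509, 0.321, 0.007]), 0.96)]
tray_in call [(array([0.509, 0.316, 0.008]), 0.86), (array([0.551, 0.02 , 0.059]), 0.44)]
top {'fovy': 43.43183470566516, 'cx': 318.40172134642745, 'cy': 203.8909897477206, 'extrinsics': array([[ 0.029, -0.999, -0.017,  0.049],
       [ 0.998,  0.028,  0.051, -0.527],
       [-0.05 , -0.019,  0.999, -1.152],
       [ 0.   ,  0.   ,  0.   ,  1.   ]]), 'shot': 2}
yellow_pack_center call [(array([ 0.576, -0.062,  0.094]), 0.65)]
yellow_pack_center call [(array([ 0.575, -0.063,  0.058]), 0.7)]
black_pack_a_center call [(array([ 0.602, -0.146,  0.094]), 0.92)]
black_pack_a_center call [(array([ 0.604, -0.145,  0.06 ]), 0.76)]
tray_in call [(array([ 0.505,  0.318, -0.001]), 0.92)]
tray_in call [(array([0.505, 0.316, 0.002]), 0.62)]
{'clock': 0.7, 'joint_pos': array([-1.42 ,  0.313,  0.046,  1.304, -0.   ,  1.431]), 'qvel': array([ 0.001,  0.001, -0.001, -0.001,  0.001,  0.002]), 'tau': array([  0.   , -48.029,  29.875,  -0.   ,  -0.   ,   0.   ]), 'tcp_pos': array([ 0.165, -0.551,  0.231]), 'orientation': array([ 0.   ,  0.989,  0.145, -0.   ]), 'wrist_force': array([-0.038,  0.32 , -0.556]), 'ft_torque': array([ 0.03 ,  0.047, -0.038]), 'grip_force': 0.0, 'finger_gap': 0.08529811445405379}
```

View pics/side0.png

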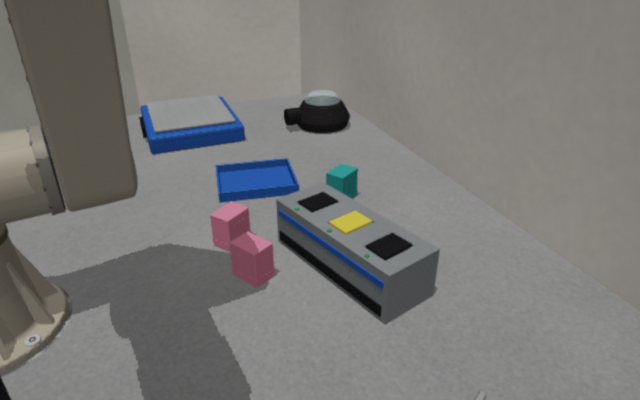

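View pics/top0.png

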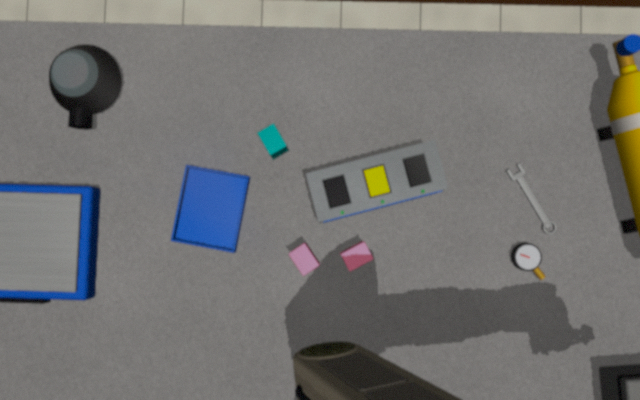

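The side view shows the dock with the yellow pack at (351,222) between two black ones at (318,202) and (389,246). In the top view the yellow pack is at (376,181) and the tray at (211,209); the pink and turquoise boxes stand clear of both.

```bash
cat > m.py <<'E'
from h import *
np.set_printoptions(precision=4,suppress=True)
P={n:env.read_camera(n) for n in("side","top")}
def blob(p,box,lo,hi):
    m=cv2.inRange(cv2.cvtColor(p["pixels"],cv2.COLOR_RGB2HSV),lo,hi); k=np.zeros_like(m);x0,y0,x1,y1=box;k[y0:y1,x0:x1]=m[y0:y1,x0:x1]
    n,l,s,c=cv2.connectedComponentsWithStats(k);i=1+np.argmax(s[1:,4]);return (l==i).astype(np.uint8)
def rect(m):
    c,_=cv2.findContours(m,0,cv2.CHAIN_APPROX_NONE);return cv2.minAreaRect(c[0])
def cen(m):
    M=cv2.moments(m,True);return M["m10"]/M["m00"],M["m01"]/M["m00"]
Y=((20,120,80),(35,255,255))
E
python3 - <<'E'
from m import *
s=blob(P["side"],(300,180,420,290),*Y);t=blob(P["top"],(290,130,470,230),*Y)
x,e=tri(P["side"],cen(s),P["top"],cen(t));print("yellow top",x,e)
B=((0,0,0),(180,255,60))
for a,b in(((295,190,340,214),(322,170,352,212)),((362,230,415,262),(400,150,432,190))):
    S=blob(P["side"],a,*B);T=blob(P["top"],b,*B);print("black",tri(P["side"],cen(S),P["top"],cen(T)),S.sum(),T.sum())
W=cv2.boxPoints(rect(t));w=np.array([atz(P["top"],*c,x[2]) for c in W]);d=np.diff(w[[0,1,2]],axis=0);print("edges",np.linalg.norm(d,axis=1),np.degrees(np.arctan2(d[:,1],d[:,0])))
B=((105,120,60),(125,255,255))
t=blob(P["top"],(165,155,260,260),*B);s=blob(P["side"],(205,150,305,205),*B)
W=cv2.boxPoints(rect(t));w=np.array([atz(P["top"],*c,.025) for c in W]);print("tray",w,w.mean(0));d=np.diff(w[[0,1,2]],axis=0);print(np.linalg.norm(d,axis=1),np.degrees(np.arctan2(d[:,1],d[:,0])))
# height check: extreme rim corners in both views
W2=s.nonzero();c=cv2.convexHull(np.c_[W2[1],W2[0]].astype(np.int32));q=cv2.approxPolyDP(c,4,True)[:,0];print(q)
print([np.round(atz(P["side"],*a,.025),3) for a in q])
E
```

```text
yellow top [ 0.5744 -0.0609  0.093 ] 0.0011861632568541667
black (array([0.5489, 0.0252, 0.0931]), np.float64(0.002066962644389434)) 412 566
black (array([ 0.5995, -0.1467,  0.092 ]), np.float64(0.00015137543311897263)) 674 539
edges [0.0457 0.061 ] [ -74.3404 -164.7539]
tray [[0.4314 0.4023 0.025 ]
 [0.6089 0.3758 0.025 ]
 [0.5842 0.2257 0.025 ]
 [0.4075 0.2533 0.025 ]] [0.508  0.3143 0.025 ]
[0.1794 0.152 ] [ -8.5076 -99.359 ]
[[298 189]
 [220 201]
 [216 165]
 [287 159]]
[array([0.574, 0.207, 0.025]), array([0.403, 0.219, 0.025]), array([0.431, 0.401, 0.025]), array([0.603, 0.369, 0.025])]
```

```bash
cat > go.py <<'E'
import sys
from h import *
from scipy.spatial.transform import Rotation as R
np.set_printoptions(precision=2,suppress=True)
def go(x,y,z,yaw=106.2):
    s=env.get_state();q=s["orientation"];r=R.from_quat([*q[1:],q[0]])
    X=np.array([np.cos(np.radians(yaw)),np.sin(np.radians(yaw)),0]);Z=np.array([0,0,-1.])
    g=R.from_matrix(np.c_[X,np.cross(Z,X),Z])
    print("t",s["clock"],"tcp",s["tcp_pos"]*1000,"F",s["wrist_force"],"gap",s["finger_gap"],"grip",s["grip_force"])
    print("shift",r.inv().apply(np.array([x,y,z])-s["tcp_pos"])*1000,"turn",np.degrees((r.inv()*g).as_rotvec())/10,"j",s["joint_pos"])
if __name__=="__main__": go(*map(float,sys.argv[1:]))
E
python3 go.py .5744 -.0609 .17
```

```text
t 0.8 tcp [ 164.85 -550.91  231.38] F [ 0.29 -0.15  0.28] gap 0.08536637580230125 grip 0.0
shift [ 532.85 -352.04   61.29] turn [ 0.    0.   -8.95] j [-1.42  0.31  0.05  1.3  -0.    1.43]
```

Call:
{"api": "move_arm", "payload": {"targets": [[[40,-26,0],[0,0,-0.7],1],[[80,-53,0],[0,0,-1.4],1],[[125,-82,0],[0,0,-2.1],1],[[170,-112,0],[0,0,-2.9],1],[[215,-142,0],[0,0,-3.6],1]]}}

```text
clock: 1.42
tcp_pos: [0.331, -0.352, 0.2315]
orientation: [0.0, 0.895, 0.445, 0.0]
wrist_force: [1.1, -0.0, 0.3]
finger_gap: 0.0002
grip_force: 0.0
```

```bash
python3 go.py .5744 -.0609 .17
```

```text
t 1.425 tcp [ 331.03 -351.96  231.49] F [ 1.14 -0.04  0.31] gap 0.0001777135892827958 grip 0.0
shift [378.97  18.3   61.44] turn [ 0.    0.   -5.33] j [-0.98  0.13 -0.18  1.25  0.    1.24]
```

Call:
{"api": "move_arm", "payload": {"targets": [[[50,3,0],[0,0,-0.8],1],[[100,5,0],[0,0,-1.6],1],[[150,8,0],[0,0,-2.4],1],[[200,10,0],[0,0,-3.2],1],[[250,12,0],[0,0,-4.0],1]]}}

```text
clock: 2.05
tcp_pos: [0.4923, -0.1604, 0.2315]
orientation: [0.0, 0.689, 0.725, 0.0]
wrist_force: [1.6, -0.8, -0.1]
finger_gap: 0.0003
grip_force: 0.0
```

```bash
python3 go.py .5744 -.0609 .15
```

```text
t 2.05 tcp [ 492.33 -160.38  231.55] F [ 1.59 -0.78 -0.09] gap 0.000302783703316146 grip 0.0
shift [95.21 86.99 81.55] turn [ 0.    0.   -1.33] j [-0.47  0.2  -0.1   1.27 -0.    1.05]
```

Call:
{"api": "move_arm", "payload": {"targets": [[[32,29,10],[0,0,-0.6],1],[[64,58,30],[0,0,-1.33],1],[[95,87,60],[0,0,-1.33],1],[[95,87,90],[0,0,-1.33],1],[[95,87,110],[0,0,-1.33],1]]}}

```text
clock: 2.68
tcp_pos: [0.5734, -0.0618, 0.1195]
orientation: [-0.001, 0.601, 0.799, -0.0]
wrist_force: [0.2, 0.2, 1.0]
finger_gap: -0.0002
grip_force: 0.0
```

```bash
python3 - <<'E'
from go import *
p=env.read_camera("side");save(p,"s1");q=env.read_camera("top");save(q,"t1")
cv2.imwrite("pics/c1.png",np.hstack([cv2.resize(p["pixels"][120:320,260:460,::-1],(400,400)),cv2.resize(q["pixels"][110:250,270:470,::-1],(400,280)).copy() if 0 else cv2.resize(q["pixels"][100:250,300:450,::-1],(400,400))]))
go(.5744,-.0609,.095)
E
```

```text
t 2.775 tcp [572.02 -62.03 118.69] F [-0.7   0.4   0.38] gap 0.0005319693069379548 grip 0.0
shift [ 0.38  2.71 23.68] turn [-0.02 -0.01 -0.02] j [-0.25  0.37 -0.15  1.05 -0.    1.04]
```

View pics/c1.png

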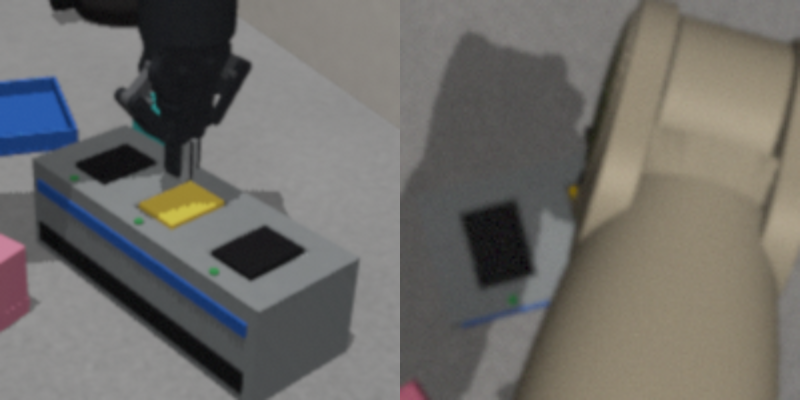

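The fingertips hang about 25 mm above the middle of the yellow pack (crop 185,178 against pack centre 182,204). Next is the push.

Call:
{"api": "move_arm", "payload": {"targets": [[[0,2,14],[0,0,0],1],[[0,2,22],[0,0,0],1],[[0,2,26],[0,0,0],1],[[0,2,29],[0,0,0],1],[[0,2,31],[0,0,0],1]]}}

```text
clock: 3.4
tcp_pos: [0.5764, -0.0624, 0.092]
orientation: [0.001, 0.602, 0.798, 0.0]
wrist_force: [-3.1, 1.4, 9.3]
finger_gap: -0.0002
grip_force: 4.6
```

Call:
{"api": "move_arm", "payload": {"targets": [[[0,0,2],[0,0,0],1],[[0,0,4],[0,0,0],1],[[0,0,6],[0,0,0],1],[[0,0,6],[0,0,0],1]]}}

```text
clock: 3.9
tcp_pos: [0.5764, -0.0624, 0.0864]
orientation: [0.001, 0.602, 0.798, 0.001]
wrist_force: [-2.9, 1.4, 10.2]
finger_gap: -0.0001
grip_force: 4.7
```

Call:
{"api": "move_arm", "payload": {"targets": [[[0,0,-15],[0,0,0],1],[[0,0,-45],[0,0,0],1],[[0,0,-80],[0,0,0],-1],[[0,0,-95],[0,0,0],-1],[[0,0,-95],[0,0,0],-1]]}}

```text
clock: 4.53
tcp_pos: [0.5764, -0.0625, 0.1804]
orientation: [0.001, 0.602, 0.798, 0.0]
wrist_force: [0.3, 0.0, -0.2]
finger_gap: 0.0541
grip_force: 0.0
```

```bash
python3 - <<'E'
from go import *
p=env.read_camera("side");save(p,"s2")
cv2.imwrite("pics/c2.png",cv2.resize(p["pixels"][100:320,240:460,::-1],(600,600)))
go(.5744,-.0609,.092)
E
```

```text
t 4.575 tcp [575.69 -62.3  179.04] F [-0.19  0.13 -0.05] gap 0.061833020437985435 grip 0.0
shift [ 1.72 -0.87 87.04] turn [ 0.    0.   -0.02] j [-0.25  0.34 -0.04  1.19 -0.    1.05]
```

View pics/c2.png

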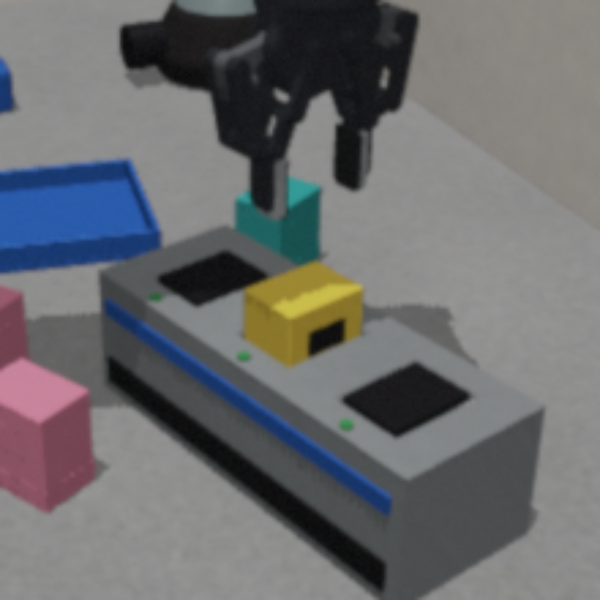

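The yellow pack has risen about 30 mm (crop centre 303,290) and both black packs are still flush. I'll descend with the fingers open and grip across its 60 mm side.

Call:
{"api": "move_arm", "payload": {"targets": [[[2,-1,0],[0,0,0],-1],[[2,-1,15],[0,0,0],-1],[[2,-1,35],[0,0,0],-1],[[2,-1,60],[0,0,0],-1],[[2,-1,75],[0,0,0],-1]]}}

```text
clock: 5.2
tcp_pos: [0.5726, -0.0602, 0.1014]
orientation: [-0.002, 0.602, 0.798, -0.001]
wrist_force: [-0.7, 0.1, 0.3]
finger_gap: 0.0853
grip_force: 0.0
```

Call:
{"api": "move_arm", "payload": {"targets": [[[0,0,8],[0,0,0],-1],[[0,0,12],[0,0,0],-1],[[0,0,12],[0,0,0],-1]]}}

```text
clock: 5.58
tcp_pos: [0.5745, -0.0607, 0.0925]
orientation: [0.0, 0.602, 0.798, 0.0]
wrist_force: [-0.3, -0.6, 0.1]
finger_gap: 0.0857
grip_force: 0.0
```

Call:
{"api": "move_arm", "payload": {"squeeze": 50, "targets": [[[0,0,0],[0,0,0],1],[[0,0,0],[0,0,0],1],[[0,0,0],[0,0,0],1],[[0,0,0],[0,0,0],1],[[0,0,0],[0,0,0],1]]}}

```text
clock: 6.2
tcp_pos: [0.5747, -0.0607, 0.0926]
orientation: [0.001, 0.602, 0.798, 0.0]
wrist_force: [1.0, -0.6, 1.9]
finger_gap: 0.0591
grip_force: 58.4
```

Gripped, with the gap at 59 mm. Lifting straight up.

Call:
{"api": "move_arm", "payload": {"targets": [[[0,0,-10],[0,0,0],1],[[0,0,-25],[0,0,0],1],[[0,0,-45],[0,0,0],1],[[0,0,-70],[0,0,0],1],[[0,0,-95],[0,0,0],1]]}}

```text
clock: 6.82
tcp_pos: [0.5736, -0.0606, 0.1887]
orientation: [-0.0, 0.602, 0.798, -0.0]
wrist_force: [0.1, -0.0, -1.8]
finger_gap: 0.0593
grip_force: 58.0
```

Call:
{"api": "move_arm", "payload": {"targets": [[[0,0,-20],[0,0,0],1],[[0,0,-30],[0,0,0],1],[[0,0,-30],[0,0,0],1]]}}

```text
clock: 7.2
tcp_pos: [0.5744, -0.0607, 0.2181]
orientation: [0.001, 0.602, 0.798, 0.0]
wrist_force: [-0.1, -0.3, -1.0]
finger_gap: 0.0591
grip_force: 58.0
```

```bash
python3 - <<'E'
from go import *
p=env.read_camera("side");save(p,"s3")
cv2.imwrite("pics/c3.png",cv2.resize(p["pixels"][80:320,220:460,::-1],(600,600)))
go(.508,.314,.18)
E
```

```text
t 7.25 tcp [574.02 -60.6  217.17] F [ 0.47 -0.33 -1.9 ] gap 0.058951814593325325 grip 58.04156005382538
shift [378.32  39.53  37.14] turn [-0.    0.   -0.02] j [-0.24  0.32  0.02  1.27 -0.    1.05]
```

View pics/c3.png

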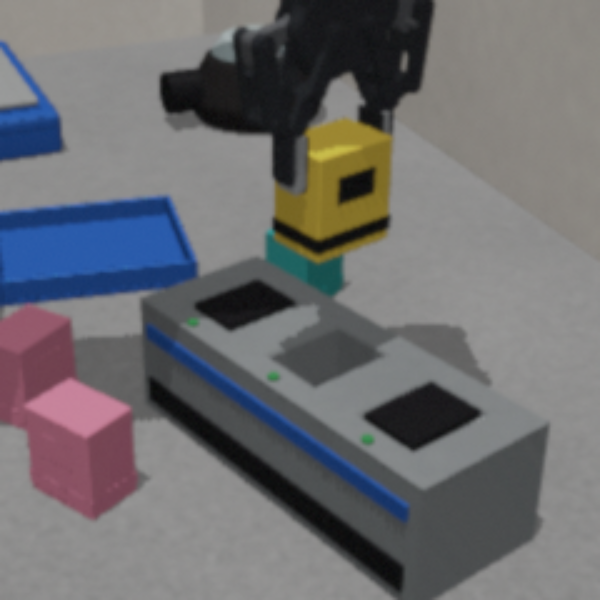

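The pack hangs upright in the fingers (crop 333,190), its well is empty, and both black packs are still flush. I'll carry it to the tray.

Call:
{"api": "move_arm", "payload": {"targets": [[[25,3,0],[0,0,0],1],[[65,7,0],[0,0,0],1],[[110,12,0],[0,0,0],1],[[155,16,0],[0,0,0],1],[[200,21,0],[0,0,0],1]]}}

```text
clock: 7.88
tcp_pos: [0.5382, 0.1387, 0.216]
orientation: [-0.001, 0.602, 0.798, -0.001]
wrist_force: [1.0, -0.1, -0.9]
finger_gap: 0.0593
grip_force: 58.0
```

Call:
{"api": "move_arm", "payload": {"targets": [[[45,5,0],[0,0,0],1],[[90,10,0],[0,0,0],1],[[130,14,15],[0,0,0],1],[[160,18,40],[0,0,0],1],[[178,19,70],[0,0,0],1]]}}

```text
clock: 8.5
tcp_pos: [0.5079, 0.3153, 0.1457]
orientation: [-0.0, 0.601, 0.799, -0.0]
wrist_force: [1.0, -0.8, -2.2]
finger_gap: 0.0591
grip_force: 58.1
```

```bash
python3 - <<'E'
from go import *
p=env.read_camera("side");save(p,"s4")
cv2.imwrite("pics/c4.png",cv2.resize(p["pixels"][60:260,160:360,::-1],(600,600)))
go(.508,.314,.042)
E
```

```text
t 8.55 tcp [504.99 315.73 140.84] F [-1.76  1.72 -5.48] gap 0.05881808908203605 grip 57.831979393959045
shift [-2.54  3.19 98.81] turn [-0.04 -0.   -0.01] j [ 0.42  0.4  -0.06  1.12  0.    1.71]
```

View pics/c4.png

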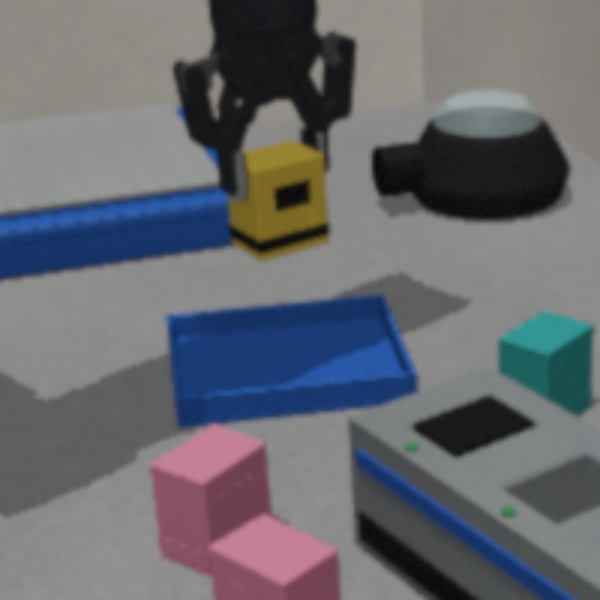

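The pack is upright above the tray, and the path down is clear.

Call:
{"api": "move_arm", "payload": {"targets": [[[0,0,25],[0,0,0],1],[[0,0,50],[0,0,0],1],[[0,0,75],[0,0,0],1],[[0,0,90],[0,0,0],1],[[0,0,95],[0,0,0],1]]}}

```text
clock: 9.18
tcp_pos: [0.5079, 0.3132, 0.051]
orientation: [-0.001, 0.602, 0.798, -0.001]
wrist_force: [-0.1, -0.9, -1.7]
finger_gap: 0.0591
grip_force: 58.0
```

Call:
{"api": "move_arm", "payload": {"targets": [[[0,0,2],[0,0,0],1],[[0,0,4],[0,0,0],1],[[0,0,6],[0,0,0],1],[[0,0,8],[0,0,0],1],[[0,0,8],[0,0,0],1]]}}

```text
clock: 9.8
tcp_pos: [0.5087, 0.3138, 0.0442]
orientation: [0.0, 0.602, 0.798, -0.0]
wrist_force: [-0.3, 0.3, -1.6]
finger_gap: 0.0593
grip_force: 58.0
```

Call:
{"api": "move_arm", "payload": {"targets": [[[0,0,1],[0,0,0],1],[[0,0,2],[0,0,0],1],[[0,0,2],[0,0,0],1]]}}

```text
clock: 10.18
tcp_pos: [0.5088, 0.3139, 0.0434]
orientation: [0.0, 0.602, 0.798, 0.0]
wrist_force: [-2.0, -0.8, 6.7]
finger_gap: 0.0591
grip_force: 58.8
```

It touches the floor (+7 N), so I'll release and rise.

Call:
{"api": "move_arm", "payload": {"targets": [[[0,0,0],[0,0,0],-1],[[0,0,0],[0,0,0],-1],[[0,0,0],[0,0,0],-1],[[0,0,0],[0,0,0],-1],[[0,0,0],[0,0,0],-1]]}}

```text
clock: 10.8
tcp_pos: [0.5087, 0.3138, 0.0422]
orientation: [0.0, 0.602, 0.798, -0.0]
wrist_force: [0.8, 0.7, 0.6]
finger_gap: 0.0852
grip_force: 0.0
```

Call:
{"api": "move_arm", "payload": {"targets": [[[0,0,-15],[0,0,0],-1],[[0,0,-40],[0,0,0],-1],[[0,0,-80],[0,0,0],-1],[[0,0,-120],[0,0,0],-1],[[0,0,-120],[0,0,0],-1]]}}

```text
clock: 11.42
tcp_pos: [0.5112, 0.315, 0.1675]
orientation: [0.002, 0.602, 0.798, 0.004]
wrist_force: [1.1, 0.2, 0.6]
finger_gap: 0.0854
grip_force: 0.0
```

```bash
python3 - <<'E'
from go import *
p=env.read_camera("side")
cv2.imwrite("pics/c5.png",cv2.resize(p["pixels"][80:320,180:460,::-1],(700,600)))
go(.508,.314,.2)
E
```

```text
t 11.475 tcp [510.06 314.47 165.11] F [-0.01  0.58 -0.32] gap 0.08571727818030597 grip 0.0
shift [  0.13  -1.94 -34.9 ] turn [ 0.03 -0.   -0.02] j [ 0.42  0.38 -0.02  1.16 -0.    1.71]
```

View pics/c5.png

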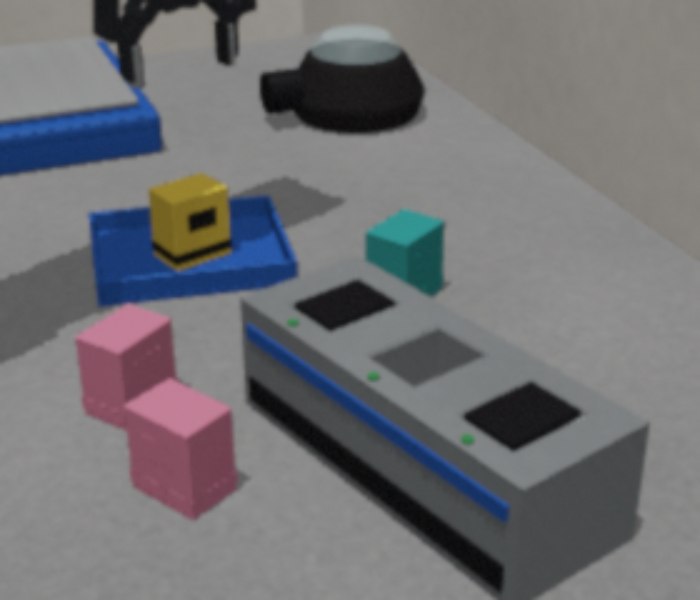

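The yellow pack stands upright in the tray (crop 190,222). Both black packs are still flush in the dock, and the gripper is clear of everything.

```bash
python3 -c "from workcell import env; print(env.hand_in())"
```

```text
the job is handed in; nothing more can be done
None
```

The yellow pack was unlatched, drawn out and set down standing upright in the blue tray; both black packs stayed latched in the dock, and the job was handed in at about 11.5 s.

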